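Load a slotted tool holder into the spindle stand

TASK

Take the tool holder with the slotted flange and black nut out of the rack and lower its tapered shank into the spindle of the blue stand. The spindle is locked at some angle: feel lightly for its two dogs by turning the holder, press the holder fully home with its slots over them, without ramming or forcing it, and let go. Leave the other holder in its rack.

Things in the scene. Friction and masses are not known exactly. Their poses are not given: they have to be found in the camera images.
- drive_holder: Loose steel holder with black nut, 0.4 kg, in either rack hole. Origin: centre of flange underside, z up. Taper below: 46 mm long, 32 mm diameter narrowing to 19. Above: flange diameter 60, 14 thick; square body z 20-58 mm to grip, flats 28 mm apart facing its x and y; nut to z 70. Two drive slots, 11.5 wide, 8 deep, in the flange's underside on its +x and -x sides (half a turn fits alike).
- plain_holder: The other loose holder, in the other rack hole, to be left there: same sizes and axes, but an unslotted flange and a brass nut.
- rack: Fixed grey block, 90 (x) x 200 (y) x 60 mm high, origin at the centre of its underside; two 37 mm holes at y = -55 and +55 mm. The holders' flanges rest on its top.
- stand: Fixed stand, origin under its centre, z up: base diameter 116 mm, blue housing, steel spindle nose diameter 64, red lock screw at -x. The spindle in it is locked and does not turn; the line through its two dogs lies at an angle between -0.65 and +0.65 rad from the stand's x axis (not measured: see it or find it by turning the holder, lightly pressed on the dogs).
- spindle_face (a point): Centre of the spindle's flat face, 85 mm up, axes as the stand's. Two opposite dogs stand 6 mm proud, 8 mm wide, 20-28 mm from the axis. Off them the flange rides 6 mm too high; within 0.07 rad the slots drop 2.5 mm, then the shank meets a stiff cup in the bore (8 N, stays down); fully home the holder's origin is at this point. Bore 1 mm wider in radius than shank. Over 30 N does damage.
There are look-alikes about, which are no part of the job. Leave any turquoise look-alike of the stand alone.

How it is judged:
At the end, for the whole second after the job is handed in: Slotted holder fully home over the dogs (flange within 1.5 mm of the face, centred within 3 mm, upright within 0.05 rad), released, at rest; other holder moved less than 15 mm (z of drive_holder in the frame of spindle_face below 0.0015 m and horizontal distance between drive_holder and spindle_face below 0.003 m and angle between drive_holder's own z axis and vertical below 0.05 rad and linear speed of drive_holder below 0.01 m/s and distance of plain_holder from where it was at the start of the episode below 0.015 m); the robot touches nothing.
It fails at once if holder and spindle stand press on each other with more than 30 N (contact force between drive_holder and stand above 30 N).
It fails at once if the other holder is lifted or pushed out of its place (distance of plain_holder from where it was at the start of the episode above 0.015 m).
It also fails if it takes over 70 s, if anything falls off the work surface, if the arm or the gripper's body presses on something with over 40 N, if the wrist force passes 120 N, or if a joint passes its speed limit or range.

ROBOT

A 6-joint arm with a two-finger parallel gripper is mounted at the origin on a cart in front of the work surface, level with it; the furniture and walls round the work are solid. World frame = base frame: x ahead of the robot, y to its left, z up, the work surface at z = 0. Lengths are in m, angles in rad, forces in N, time in s.
With the tool pointing down it reaches from about 0.275 to 0.825 m from the base axis. Payload 5.2 kg.
Tool frame: the origin (TCP) lies between the finger pads; the fingertips stand r.tip_reach ahead of it and the grasp point (between the pads) lies 3 mm ahead of it (r.tip_reach is the distance from the TCP to the fingertips, in m); z points along the fingers, y is the line along which they close (so a half turn about z gives the same grasp; the last joint's range is limited). The gripper opens to 93 mm and grips with 3 to 60 N. Pads are 15 mm wide; open, the fingers measure 128 mm over their backs; the gripper's body (75 mm by 188 mm) begins 65 mm behind the grasp point.
Start: joints at [0.932, 0.259, 1.535, -0, 1.348, -0.203], TCP at [0.232, 0.499, 0.241] pointing down, gripper open.
Joint ranges: [-3.14, 3.14], [-0.91, 2.08], [0.19, 2.58], [-1.22, 4.36], [0.22, 2.71], [-3.12, 3.12]. Speed limits (rad/s): [2.57, 2.57, 3.14, 3.14, 3.14, 3.14].

INTERFACE

Orientations are given as a unit quaternion [w, x, y, z].
In Python, from plant import r gives the robot as it stands. The module is installed in compiled form; this text tells all that it offers.
- The arm moves only by the tool move_arm, never from a script. Its argument "rows" is one flat list of numbers, 7 for each row, row after row: the shift along the world's x, y, z each as a share of 30 mm, from -1 to 1, then the turn, a rotation vector about the world's x, y, z each as a share of 5 degrees, from -1 to 1, then the opening, from 0 (shut) to 1 (fully open). A call has exactly 5 rows; each row shifts and turns the commanded pose from where the row before left it; what a row does not reach is not made up. A row lasts 1/12 s, in which the tool goes at most 41.7 mm and 7.16 degrees, less where a joint would pass 70% of its speed; a pose out of reach is approached as far as the arm can. A call with a number of a shift or a turn outside -1 to 1 is refused whole. A call with a gripper value outside its range is refused whole. The fingers move at their own pace and stop on an object; "force" is the grip in N (left out, the last holds). Time passes only in rows, so rows that do not move let the fingers close, or fill a call up. It gives the time, the measured TCP pose, the force, the opening and the grip force at its end, in the units of the state.
- r.state(): the state, without advancing time (a new reading comes with each control period).
- r.grab_frame(name): name is "scene" or "side" or "wrist"; returns a dict with "frame" (420x560x3 uint8, red, green, blue), "K" (3x3 intrinsics, pixels), "k1" (the pictures are not rectified: a ray, as slopes to the right and down, at radius r is drawn at 1 + k1 r^2 times it, then the intrinsics apply), "R" (3x3) and "t" (3): a world point X has camera coordinates R X + t. Camera axes: x right, y down, z forward; pixel columns grow to the right and rows downward; lengths in m; the calibration is good to about 2 mm. A picture is of the moment at which its call begins. There is no depth.
- r.finish_job(): hands the job in; it is judged then, once.
The state is a dict: "time": time; "joint_pos": joint angles; "qd": joint speeds; "joint_efforts": joint torques, N m; "eef_pos": TCP position; "tool_rot": TCP orientation; "contact_force": force on the tool from outside, world axes, zero at the start; "ft_torque": the same for the moment, N m; "finger_gap": finger opening in m; "grip_force": force on a finger pad.
Only numpy, scipy, OpenCV 4.12 (cv2) and the standard library are available. Lean on these libraries where they do the work, as an engineer would, in place of code of your own. Each camera call takes 0.05 s, during which the arm holds its last target. There are 200 camera calls.

## Working session

There is one attempt and no reset: what is moved stays moved. The work goes in short steps, Python scripts to look and compute and a tool call to move; the robot and the scene stay as the last step left them, time stands still between calls to the robot, and variables do not carry over. Pictures are saved under pics/ and viewed, at most 10 in all, crops included, and the job is handed in when it is done.

Besides the shell and the picture viewer there is one more tool, called after "Call:" in YAML: its name, and indented under it one key for each argument. move_arm: Moves the arm, as the interface text tells. Shift numbers are shares of 30 mm and turn numbers shares of 5 degrees, none past 1 either way. Its arguments: {"type":"object","properties":{"rows":{"type":"array","items":{"type":"number"}},"force":{"type":"number"}},"required":["rows"]}

```bash
mkdir -p pics; cat > h.py <<'E'
import numpy as np,cv2
from plant import r
def grab(n,f):
    d=r.grab_frame(n); np.savez('pics/'+f+'.npz',**{k:np.array(v) for k,v in d.items()})
    cv2.imwrite('pics/'+f+'.png',cv2.cvtColor(d['frame'],cv2.COLOR_RGB2BGR)); return d
def ld(f): return np.load('pics/'+f+'.npz')
def und(d,uv):
    K=d['K'];p=np.array([(uv[0]-K[0,2])/K[0,0],(uv[1]-K[1,2])/K[1,1]]);q=p.copy()
    for _ in range(30): q=p/(1+d['k1']*(q@q))
    return q
def pix(d,uv,z):  # world point at height z
    q=und(d,uv);v=d['R'].T@np.array([q[0],q[1],1]);c=-d['R'].T@d['t']
    return c+v*(z-c[2])/v[2]
def proj(d,X):
    c=d['R']@np.array(X)+d['t'];q=c[:2]/c[2];q=q*(1+d['k1']*(q@q))
    return np.array([d['K'][0,0]*q[0]+d['K'][0,2],d['K'][1,1]*q[1]+d['K'][1,2]])
E
python3 - <<'E'
from h import *
for n in ['scene','side','wrist']: d=grab(n,n+'0')
a=[cv2.imread(f'pics/{n}0.png') for n in ['scene','side']]
s=r.state();print(s, r.tip_reach)
E
```

```text
{'time': 0.15, 'joint_pos': array([ 9.32210562e-01,  2.59180892e-01,  1.53576884e+00,  4.59122357e-06,
        1.34799160e+00, -2.02807110e-01]), 'qd': array([ 0.00070889, -0.00222655, -0.0036556 ,  0.00075298, -0.00058964,
       -0.0007278 ]), 'joint_efforts': array([ 1.10095621e-03, -4.37643993e+01, -2.84231901e+01,  7.18222023e-02,
        3.80075094e-02, -1.01190103e-04]), 'eef_pos': array([0.23192787, 0.49831452, 0.24003103]), 'tool_rot': array([-2.77440992e-04,  2.16169786e-01,  9.76355555e-01, -6.14625916e-04]), 'contact_force': array([-0.42412661, -0.04386867,  0.90311121]), 'ft_torque': array([-0.02608074, -0.00878812, -0.01353384]), 'grip_force': 0.0, 'finger_gap': 0.09318680321555947} 0.022
```

View pics/scene0.png

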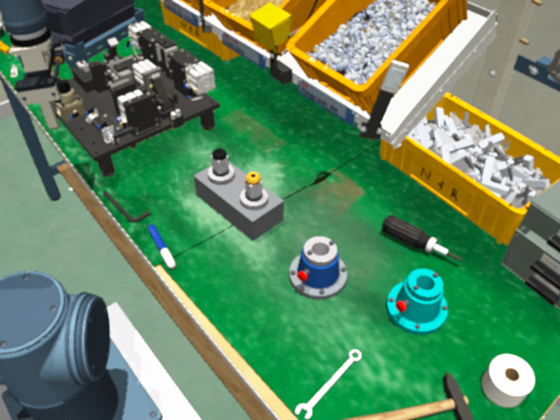

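View pics/side0.png

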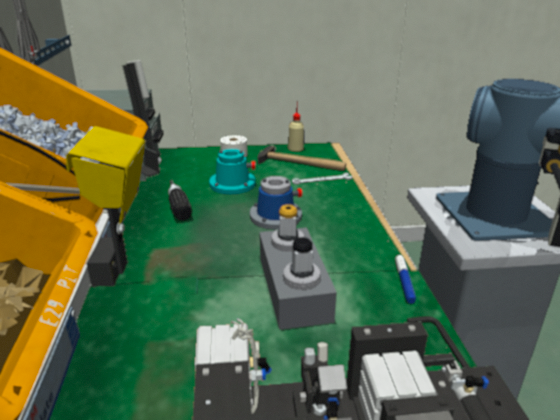

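Scene: black-nut holder at about (220,158), brass one at (254,178), blue stand with its nose at about (320,250) and red screw at (302,276), turquoise look-alike at (425,285). Next, an enlarged crop.

```bash
python3 - <<'E'
from h import *
a=cv2.imread('pics/scene0.png')
A=cv2.resize(a[140:240,185:295],None,fx=3.6,fy=3.6,interpolation=cv2.INTER_CUBIC)
B=cv2.resize(a[225:305,275:361],None,fx=4.6,fy=4.6,interpolation=cv2.INTER_CUBIC)
c=np.zeros((370,800,3),np.uint8);c[:A.shape[0],:A.shape[1]]=A;c[:B.shape[0],400:400+B.shape[1]]=B[:, :400]
cv2.imwrite('pics/c1.png',c)
d=ld('scene0')
for n,uv,z in [('nutblack',(220,153),.130),('flange',(220,172),.074),('nutbrass',(253.5,177),.130),('nose',(321,248),.085)]: print(n,pix(d,uv,z).round(4))
E
```

```text
nutblack [0.4831 0.266  0.13  ]
flange [0.481  0.2706 0.074 ]
nutbrass [0.4916 0.1582 0.13  ]
nose [ 0.4973 -0.0427  0.085 ]
```

View pics/c1.png

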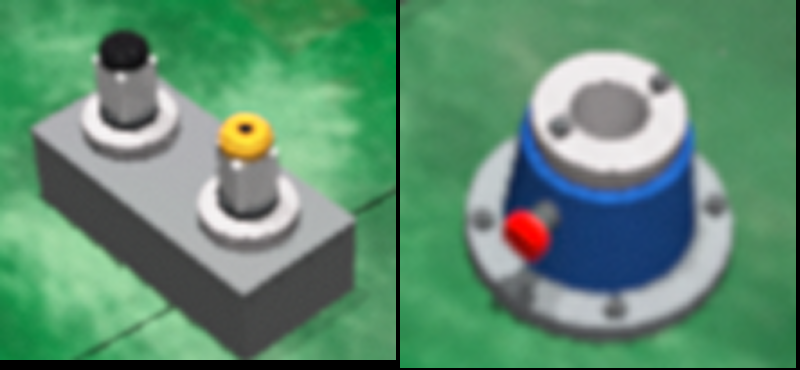

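Dogs at about (309.8,252.8) and (331.3,243.5). Moving above the rack for a wrist view.

Call:
move_arm:
  rows: [0.8, -0.8, 0.4, 0, 0, 0, 1, 0.8, -0.8, 0.4, 0, 0, 0, 1, 0.8, -0.8, 0.4, 0, 0, 0, 1, 0.8, -0.8, 0.4, 0, 0, 0, 1, 0.8, -0.8, 0.2, 0, 0, 0, 1]

```text
time: 0.57
eef_pos: [0.3532, 0.3777, 0.2959]
tool_rot: [0.001, 0.216, 0.976, 0.001]
contact_force: [1.4, 0.0, 0.8]
finger_gap: 0.0933
grip_force: 0.0
```

Call:
move_arm:
  rows: [0.8, -0.8, 0, 0, 0, 0, 1, 0.8, -0.8, 0, 0, 0, 0, 1, 0.8, -0.8, 0, 0, 0, 0, 1, 0.8, -0.6, 0, 0, 0, 0, 1, 0, 0, 0, 0, 0, 0, 1]

```text
time: 0.98
eef_pos: [0.452, 0.2851, 0.294]
tool_rot: [0.001, 0.218, 0.976, -0.001]
contact_force: [-0.4, 0.6, 0.7]
finger_gap: 0.0929
grip_force: 0.0
```

```bash
python3 - <<'E'
from h import *
grab('wrist','w1'); s=r.state(); print(s['time'],s['eef_pos'],s['tool_rot'])
d=ld('scene0')
a=pix(d,(309.8,252.8),.091);b=pix(d,(331.3,243.5),.091);print(a,b,(a+b)/2,np.linalg.norm(a-b),np.arctan2(*(b-a)[1::-1]))
sc=lambda x,y:pix(d,(275+(x-400)/4.6,225+y/4.6),.085)
print('rim',[sc(*p).round(4) for p in [(531,112),(688,118),(610,52),(612,172)]])
print('screw',pix(d,(275+127/4.6,225+238/4.6),.04))
tt=s['tool_rot'];from scipy.spatial.transform import Rotation as R
print(R.from_quat([tt[1],tt[2],tt[3],tt[0]]).as_matrix().round(3))
E
```

```text
1.0333 [0.44994809 0.28669043 0.29400503] [-2.27387137e-04  2.18261145e-01  9.75890295e-01 -3.90104558e-04]
[ 0.46938694 -0.04163479  0.091     ] [ 0.51630047 -0.05042965  0.091     ] [ 0.49284371 -0.04603222  0.091     ] 0.047730798218939885 -0.18531858516895333
rim [array([ 0.4694, -0.0241,  0.085 ]), array([ 0.5171, -0.0675,  0.085 ]), array([ 0.517 , -0.0203,  0.085 ]), array([ 0.4737, -0.0686,  0.085 ])]
screw [ 0.44929513 -0.04697995  0.04      ]
[[-0.905  0.426 -0.001]
 [ 0.426  0.905 -0.001]
 [ 0.    -0.001 -1.   ]]
```

View pics/w1.png

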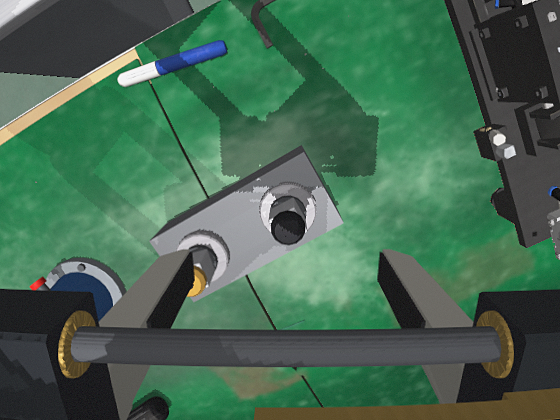

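Wrist view: black-nut holder at about (288,210), with its nut at (288,228); the brass one is at (200,260). I'll enlarge it for the yaw of the flats.

```bash
python3 - <<'E'
from h import *
a=cv2.imread('pics/w1.png')[160:270,140:350]
cv2.imwrite('pics/c2.png',cv2.resize(a,None,fx=3.8,fy=3.8,interpolation=cv2.INTER_CUBIC))
d=ld('w1')
for n,uv,z in [('nut',(288,228),.13),('fl',(288,208),.074)]: print(n,pix(d,uv,z).round(4))
E
```

```text
nut [0.4815 0.2736 0.13  ]
fl [0.4798 0.2747 0.074 ]
```

View pics/c2.png

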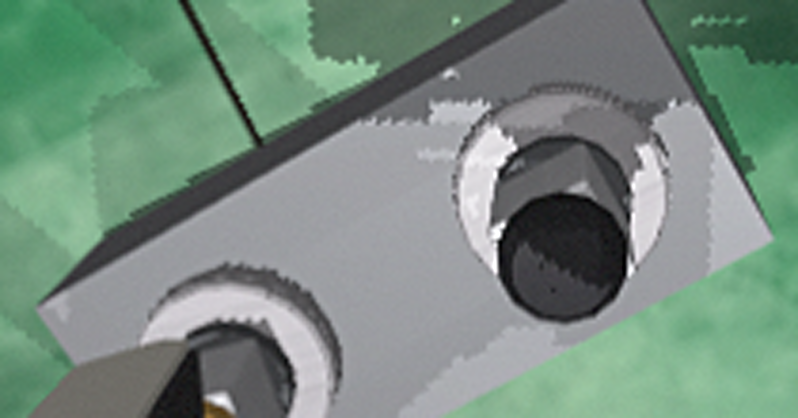

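```bash
python3 - <<'E'
from h import *
d=ld('w1');f=cv2.imread('pics/w1.png')
cr=lambda x,y,z:pix(d,(140+x/3.8,160+y/3.8),z)
a=cr(440,418,.06);b=cr(772,240,.06);e=b-a;print('rack dir',e,np.arctan2(-e[0],e[1]))
n=cr(564,257,.13);print('nut',n)
x0,y0,S=252,175,9
img=cv2.resize(f[y0:y0+60,x0:x0+75],None,fx=S,fy=S,interpolation=cv2.INTER_CUBIC)
l=cv2.cvtColor(img,cv2.COLOR_BGR2LAB);l[...,0]=cv2.createCLAHE(4,(3,3)).apply(l[...,0]);img=cv2.cvtColor(l,cv2.COLOR_LAB2BGR)
cv2.imwrite('pics/c3.png',img)
E
```

```text
rack dir [-0.00981544  0.11250102  0.        ] 0.08702721632872198
nut [0.48130088 0.27414177 0.13      ]
```

View pics/c3.png

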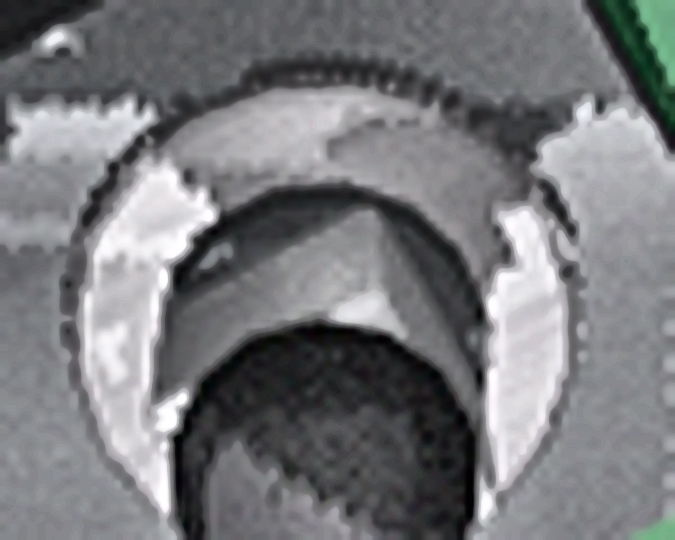

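```bash
python3 - <<'E'
from h import *
d=ld('w1')
P=lambda x,y,z:pix(d,(252+x/9,175+y/9),z)
c=P(372,208,.08);l=P(175,300,.08);rr=P(450,325,.08)
for q in(l,rr): e=q-c;print(e,np.linalg.norm(e),np.degrees(np.arctan2(e[1],e[0])))
print(P(372,208,.08),'flange',[P(*p,.074).round(4) for p in((82,300),(570,300),(320,80))])
s=r.state();from scipy.spatial.transform import Rotation as R
print(np.degrees(np.arctan2(0.905,0.426)))
E
```

```text
[ 0.0002759  -0.02493202  0.        ] 0.02493354575482275 -89.36599463130018
[0.01638319 0.00223309 0.        ] 0.016534675692726205 7.761788091965675
[0.47094572 0.2848446  0.08      ] flange [array([0.4681, 0.2491, 0.074 ]), array([0.4923, 0.3004, 0.074 ]), array([0.4563, 0.2853, 0.074 ])]
64.79277878848472
```

Call:
move_arm:
  rows: [0.2, -0.1, -0.6, 0, 0, 1, 1, 0.2, -0.1, -0.6, 0, 0, 1, 1, 0.2, -0.1, -0.6, 0, 0, 1, 1, 0.2, -0.1, -0.6, 0, 0, 1, 1, 0.2, -0.1, -0.6, 0, 0, 1, 1]
  force: 25

```text
time: 1.45
eef_pos: [0.4773, 0.2744, 0.2037]
tool_rot: [-0.0, -0.003, 1.0, 0.0]
contact_force: [-0.3, 0.3, 0.0]
finger_gap: 0.093
grip_force: 0.0
```

Call:
move_arm:
  rows: [0, 0, -0.4, 0, 0, 1, 1, 0, 0, 0, 0, 0, 0, 1, 0, 0, 0, 0, 0, 0, 1, 0, 0, 0, 0, 0, 0, 1, 0, 0, 0, 0, 0, 0, 1]

```text
time: 1.87
eef_pos: [0.4783, 0.2743, 0.1939]
tool_rot: [0.001, -0.043, 0.999, 0.0]
contact_force: [0.7, 0.9, 0.8]
finger_gap: 0.0929
grip_force: 0.0
```

```bash
python3 - <<'E'
from h import *
grab('wrist','w2');grab('scene','s2');s=r.state();print(s['eef_pos'],s['tool_rot'],s['time'])
a=cv2.imread('pics/w2.png');b=cv2.imread('pics/s2.png')
c=np.zeros((420,800,3),np.uint8);c[:,:]=0
c[:360,:480]=cv2.resize(a,(480,360),interpolation=cv2.INTER_AREA)
B=cv2.resize(b[110:250,180:286],None,fx=3,fy=3,interpolation=cv2.INTER_CUBIC);c[:420,482:800]=B[:420,:318]
cv2.imwrite('pics/c4.png',c)
d=ld('w2'); print('expected tip centre px',proj(d,[.482,.272,.130]),proj(d,[.482,.272,.074]))
E
```

```text
[0.47844083 0.27404834 0.1937798 ] [ 9.37380648e-04 -4.35932567e-02  9.99048881e-01  2.87927489e-04] 1.9667
expected tip centre px [281.0659937  240.14228313] [281.93391748 212.79002373]
```

View pics/c4.png

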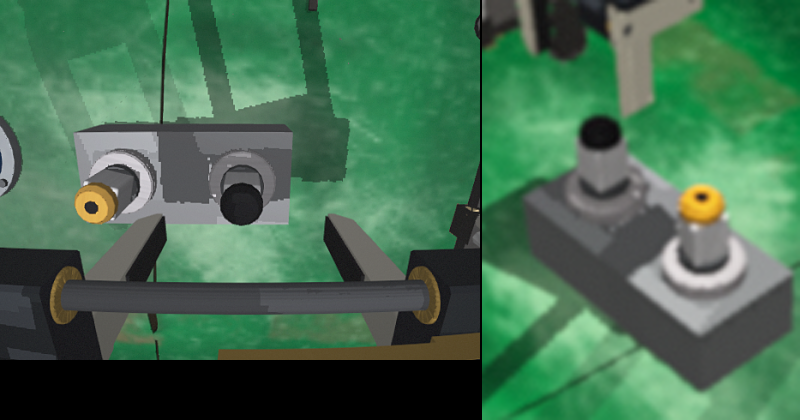

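Wrist view: the nut is at (282,238) in full pixels, as predicted, and the fingers are square to the rack. Descend and close.

Call:
move_arm:
  rows: [0.06, -0.03, -0.7, 0, 0, 0, 1, 0.06, -0.03, -0.7, 0, 0, 0, 1, 0, 0, -0.7, 0, 0, 0, 1, 0, 0, -0.6, 0, 0, 0, 1, 0, 0, -0.2, 0, 0, 0, 1]

```text
time: 2.38
eef_pos: [0.4804, 0.2714, 0.1036]
tool_rot: [-0.002, -0.044, 0.999, -0.0]
contact_force: [0.5, -1.0, -0.4]
finger_gap: 0.0931
grip_force: 0.0
```

Call:
move_arm:
  rows: [0, 0, 0, 0, 0, 0, 0.5, 0, 0, 0, 0, 0, 0, 0, 0, 0, 0, 0, 0, 0, 0, 0, 0, 0, 0, 0, 0, 0, 0, 0, 0, 0, 0, 0, 0]
  force: 12

```text
time: 2.8
eef_pos: [0.4824, 0.2721, 0.1068]
tool_rot: [0.001, -0.044, 0.999, 0.0]
contact_force: [-0.5, 0.1, -0.3]
finger_gap: 0.0642
grip_force: 0.0
```

Call:
move_arm:
  rows: [0, 0, 0, 0, 0, 0, 0, 0, 0, 0, 0, 0, 0, 0, 0, 0, 0, 0, 0, 0, 0, 0, 0, 0, 0, 0, 0, 0, 0, 0, 0, 0, 0, 0, 0]

```text
time: 3.22
eef_pos: [0.4818, 0.2719, 0.1057]
tool_rot: [0.0, -0.044, 0.999, 0.0]
contact_force: [-0.2, 1.4, 0.7]
finger_gap: 0.0314
grip_force: 12.2
```

Call:
move_arm:
  rows: [0, 0, 0, 0, 0, 0, 0, 0, 0, 0, 0, 0, 0, 0, 0, 0, 0, 0, 0, 0, 0, 0, 0, 0, 0, 0, 0, 0, 0, 0, 0, 0, 0, 0, 0]
  force: 25

```text
time: 3.63
eef_pos: [0.4817, 0.272, 0.1057]
tool_rot: [0.0, -0.044, 0.999, 0.0]
contact_force: [-0.3, 1.9, 0.5]
finger_gap: 0.0312
grip_force: 25.0
```

```bash
python3 - <<'E'
from h import *
s=r.state();print(s['finger_gap'],s['grip_force'],s['contact_force'],s['ft_torque'])
grab('wrist','w3');grab('scene','s3');grab('side','d3')
E
```

```text
0.031165231735275335 25.00002028536983 [-0.27573209  1.85220306  0.54321963] [ 0.26433912 -0.01674879  0.00400004]
```

Gap 31.2 mm where the flats are 28 mm apart: the pads are probably touching the nut above. Open slightly, lower 5 mm and grip again.

Call:
move_arm:
  rows: [0, 0, 0, 0, 0, 0, 0.5, 0, 0, 0, 0, 0, 0, 0.5, 0, 0, -0.1, 0, 0, 0, 0.5, 0, 0, -0.06, 0, 0, 0, 0.5, 0, 0, 0, 0, 0, 0, 0]
  force: 12

```text
time: 4.2
eef_pos: [0.4814, 0.2715, 0.1002]
tool_rot: [-0.001, -0.044, 0.999, -0.0]
contact_force: [0.3, 0.3, 0.0]
finger_gap: 0.0433
grip_force: 0.0
```

Call:
move_arm:
  rows: [0, 0, 0, 0, 0, 0, 0, 0, 0, 0, 0, 0, 0, 0, 0, 0, 0, 0, 0, 0, 0, 0, 0, 0, 0, 0, 0, 0, 0, 0, 0, 0, 0, 0, 0]

```text
time: 4.62
eef_pos: [0.4817, 0.2719, 0.1008]
tool_rot: [-0.0, -0.044, 0.999, 0.0]
contact_force: [-0.2, 0.5, -2.3]
finger_gap: 0.031
grip_force: 12.0
```

```bash
python3 - <<'E'
from h import *
s=r.state();print(s['eef_pos'],s['ft_torque'])
grab('wrist','w4');grab('scene','s4')
a=cv2.imread('pics/w4.png');b=cv2.imread('pics/s4.png')
c=np.zeros((400,800,3),np.uint8)
c[:400,:400]=cv2.resize(a[180:340,200:360],(400,400),interpolation=cv2.INTER_CUBIC)
c[:400,400:]=cv2.resize(b[110:210,170:270],(400,400),interpolation=cv2.INTER_CUBIC)
cv2.imwrite('pics/c5.png',c)
E
```

```text
[0.48168995 0.27186487 0.10075025] [ 0.15198706 -0.04748217  0.01402014]
```

View pics/c5.png

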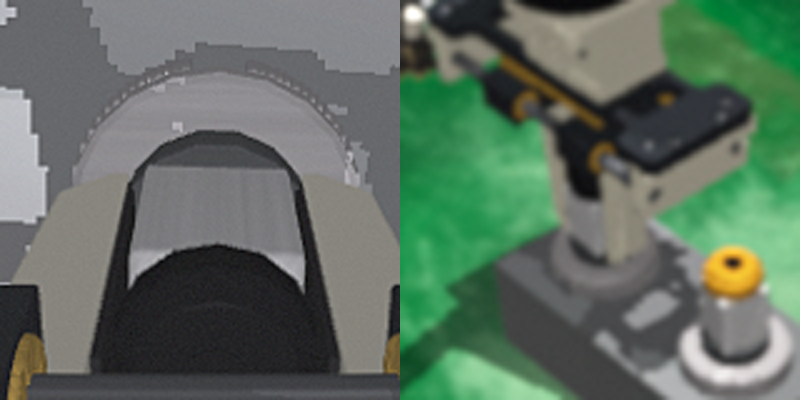

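The pads run parallel to the flats, but something round near 31 mm wide holds them apart: the nut, or the collar below the body. Checking sizes.

```bash
python3 - <<'E'
from h import *
d=ld('w1')
P=lambda x,y,z:pix(d,(140+x/3.8,160+y/3.8),z)
print('nut',np.linalg.norm(P(498,257,.13)-P(631,257,.13)))
d=ld('w4')
P=lambda x,y,z:pix(d,(200+x/2.5,180+y/2.5),z)
print('bottom edge',P(145,165,.08),P(292,172,.08),np.linalg.norm(P(145,165,.08)-P(292,172,.08)))
for z in(.074,.08):print('collar',z,np.linalg.norm(P(131,190,z)-P(299,190,z)))
e=P(292,172,.08)-P(145,165,.08);print('yaw',np.degrees(np.arctan2(-e[0],e[1])))
print('flange',P(76,170,.074),P(355,170,.074))
print('pad inner edges at tip?',np.linalg.norm(P(131,185,.079)-P(300,185,.079)))
E
```

```text
nut 0.031465413871197064
bottom edge [0.47217256 0.25762571 0.08      ] [0.47113154 0.28647412 0.08      ] 0.028867185988410544
collar 0.074 0.034415089509871453
collar 0.08 0.03321066727872723
yaw 2.066655249360245
flange [0.47705569 0.24340368 0.074     ] [0.47208831 0.30000341 0.074     ]
pad inner edges at tip? 0.03354881907760627
```

Call:
move_arm:
  rows: [0, 0, 0, 0, 0, 0, 0.5, 0, 0, 0, 0, 0, 0, 0.5, 0, 0, 0.07, 0, 0, 0, 0.5, 0, 0, 0, 0, 0, 0, 0, 0, 0, 0, 0, 0, 0, 0]
  force: 12

```text
time: 5.13
eef_pos: [0.482, 0.2718, 0.1033]
tool_rot: [0.0, -0.044, 0.999, 0.0]
contact_force: [0.2, 0.5, 0.5]
finger_gap: 0.0372
grip_force: 0.0
```

Call:
move_arm:
  rows: [0, 0, 0, 0, 0, 0, 0, 0, 0, 0, 0, 0, 0, 0, 0, 0, 0, 0, 0, 0, 0, 0, 0, 0, 0, 0, 0, 0, 0, 0, 0, 0, 0, 0, 0]

```text
time: 5.55
eef_pos: [0.4819, 0.2719, 0.1031]
tool_rot: [0.0, -0.044, 0.999, 0.0]
contact_force: [0.0, 0.1, 1.4]
finger_gap: 0.0308
grip_force: 12.0
```

Call:
move_arm:
  rows: [0, 0, 0, 0, 0, 0, 0.45, 0, 0, 0, 0, 0, 0, 0.45, 0, 0, 0, 0, 0, -0.8, 0.45, 0, 0, 0, 0, 0, 0, 0, 0, 0, 0, 0, 0, 0, 0]
  force: 12

```text
time: 5.97
eef_pos: [0.4816, 0.2717, 0.1028]
tool_rot: [-0.0, -0.01, 1.0, -0.0]
contact_force: [0.3, 0.2, -0.3]
finger_gap: 0.0326
grip_force: 0.1
```

Call:
move_arm:
  rows: [0, 0, 0, 0, 0, 0, 0, 0, 0, 0, 0, 0, 0, 0, 0, 0, 0, 0, 0, 0, 0, 0, 0, 0, 0, 0, 0, 0, 0, 0, 0, 0, 0, 0, 0]

```text
time: 6.38
eef_pos: [0.4817, 0.2718, 0.1028]
tool_rot: [-0.0, -0.009, 1.0, -0.0]
contact_force: [-0.8, 1.3, -1.2]
finger_gap: 0.0315
grip_force: 12.0
```

Turning the tool changed the gap, so yaw is the cause after all. Turn the other way.

Call:
move_arm:
  rows: [0, 0, 0, 0, 0, 0, 0.5, 0, 0, 0, 0, 0, 0, 0.5, 0, 0, 0, 0, 0, 1, 0.5, 0, 0, 0, 0, 0, 1, 0.5, 0, 0, 0, 0, 0, 0, 0]
  force: 12

```text
time: 6.8
eef_pos: [0.4819, 0.2717, 0.1031]
tool_rot: [0.0, -0.098, 0.995, -0.0]
contact_force: [0.8, 0.5, -0.0]
finger_gap: 0.0431
grip_force: 0.0
```

Call:
move_arm:
  rows: [0, 0, 0, 0, 0, 0, 0, 0, 0, 0, 0, 0, 0, 0, 0, 0, 0, 0, 0, 0, 0, 0, 0, 0, 0, 0, 0, 0, 0, 0, 0, 0, 0, 0, 0]

```text
time: 7.22
eef_pos: [0.4818, 0.2718, 0.103]
tool_rot: [0.0, -0.096, 0.995, 0.0]
contact_force: [-0.2, -0.4, 1.3]
finger_gap: 0.0311
grip_force: 12.0
```

```bash
python3 - <<'E'
from h import *
s=r.state();print(s['eef_pos'],s['tool_rot'],s['ft_torque'])
grab('wrist','w5');grab('side','d5')
a=cv2.imread('pics/w5.png');b=cv2.imread('pics/d5.png')
c=np.zeros((400,800,3),np.uint8)
c[:400,:400]=cv2.resize(a[180:340,200:360],(400,400),interpolation=cv2.INTER_CUBIC)
c[:400,400:]=cv2.resize(b[220:320,250:350],(400,400),interpolation=cv2.INTER_CUBIC)
cv2.imwrite('pics/c6.png',c)
E
```

```text
[0.48179585 0.27182562 0.10301307] [ 5.80157316e-05 -9.57299446e-02  9.95407341e-01  2.01165767e-05] [ 0.09423192  0.02794108 -0.06091391]
```

```bash
python3 - <<'E'
from h import *
for f in('w4','w5'):
    g=cv2.cvtColor(cv2.imread(f'pics/{f}.png'),cv2.COLOR_BGR2GRAY).astype(int)
    d=ld(f);o=[]
    for x in range(260,316,5):
        col=g[232:262,x];k=np.argmax(np.diff(col));o.append((x,233+k,int(np.diff(col).max())))
    print(f,o)
    pts=[pix(d,(x,y),.08)[:2] for x,y,m in o if m>15]
    p=np.polyfit([q[1] for q in pts],[q[0] for q in pts],1);print('yaw',np.degrees(np.arctan(-p[0])))
E
```

```text
w4 [(260, np.int64(246), 42), (265, np.int64(247), 28), (270, np.int64(247), 29), (275, np.int64(247), 37), (280, np.int64(247), 39), (285, np.int64(247), 31), (290, np.int64(247), 29), (295, np.int64(247), 25), (300, np.int64(248), 28), (305, np.int64(248), 23), (310, np.int64(248), 33), (315, np.int64(250), 31)]
yaw 2.1906094433780106
w5 [(260, np.int64(245), 19), (265, np.int64(242), 39), (270, np.int64(243), 40), (275, np.int64(244), 29), (280, np.int64(244), 36), (285, np.int64(245), 38), (290, np.int64(245), 22), (295, np.int64(246), 31), (300, np.int64(247), 25), (305, np.int64(247), 26), (310, np.int64(248), 39), (315, np.int64(248), 40)]
yaw 5.0858842800948105
```

View pics/c6.png

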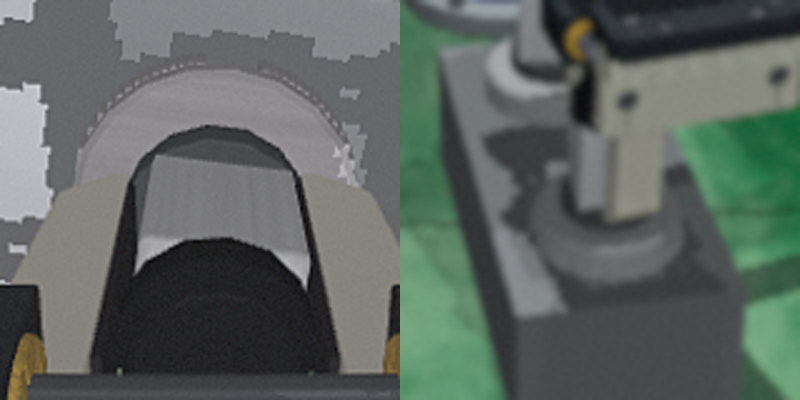

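Holder yaw now reads 5.1°, with the tool at 11°. The break in the flange's lower rim at the top of the view (-x side) is about 11 mm wide, so the slots lie along world ±x. Dogs are at about -10.6°. The pads are gripping the round 31 mm nut. Re-align the tool, grip firmly and lift.

Call:
move_arm:
  rows: [0, 0, 0, 0, 0, 0, 0.5, 0, 0, 0, 0, 0, 0, 0.5, 0, 0, 0, 0, 0, -0.9, 0.5, 0, 0, 0, 0, 0, -0.3, 0, 0, 0, 0, 0, 0, 0, 0]
  force: 40

```text
time: 7.73
eef_pos: [0.4817, 0.2718, 0.1029]
tool_rot: [-0.0, -0.043, 0.999, -0.0]
contact_force: [0.1, 0.3, 0.3]
finger_gap: 0.0371
grip_force: 0.0
```

Call:
move_arm:
  rows: [0, 0, 0, 0, 0, 0, 0, 0, 0, 0, 0, 0, 0, 0, 0, 0, 0, 0, 0, 0, 0, 0, 0, 0, 0, 0, 0, 0, 0, 0, 0, 0, 0, 0, 0]

```text
time: 8.15
eef_pos: [0.4817, 0.2719, 0.1029]
tool_rot: [-0.0, -0.044, 0.999, 0.0]
contact_force: [0.5, 2.0, -1.4]
finger_gap: 0.0302
grip_force: 40.0
```

```bash
python3 - <<'E'
from h import *
s=r.state();print(s['eef_pos'],s['tool_rot'],s['contact_force'])
grab('wrist','w6');f='w6'
g=cv2.cvtColor(cv2.imread(f'pics/{f}.png'),cv2.COLOR_BGR2GRAY).astype(int)
d=ld(f);o=[]
for x in range(262,313,5):
    col=np.diff(g[232:262,x]);k=np.argmax(col);o.append((x,233+k))
pts=[pix(d,q,.08)[:2] for q in o]
p=np.polyfit([q[1] for q in pts],[q[0] for q in pts],1);print('yaw',np.degrees(np.arctan(-p[0])),np.polyval(p,.2719)+.014)
d=ld('scene0');print(pix(d,(219.4,153.9),.13),pix(d,(221.1,171.9),.074))
d=ld('w2');print(pix(d,(282,238),.13))
E
```

```text
[0.4816935  0.27190221 0.10289412] [-5.13047790e-05 -4.40405900e-02  9.99029739e-01  6.12465113e-05] [ 0.52784138  2.01903547 -1.40127173]
yaw 2.7794623437055783 0.48547893115332036
[0.48032515 0.26423747 0.13      ] [0.48309075 0.26930695 0.074     ]
[0.48054606 0.27245382 0.13      ]
```

Call:
move_arm:
  rows: [0, 0, 0.3, 0, 0, 0, 0, 0, 0, 0.5, 0, 0, 0, 0, 0, 0, 0.7, 0, 0, 0, 0, 0, 0, 0.7, 0, 0, 0, 0, 0, 0, 0.8, 0, 0, 0, 0]

```text
time: 8.62
eef_pos: [0.4809, 0.2713, 0.1933]
tool_rot: [-0.001, -0.044, 0.999, -0.001]
contact_force: [0.3, -0.2, -3.7]
finger_gap: 0.0302
grip_force: 40.0
```

Call:
move_arm:
  rows: [0, 0, 0.8, 0, 0, 0, 0, 0, 0, 0.6, 0, 0, 0, 0, 0, 0, 0.3, 0, 0, 0, 0, 0, 0, 0, 0, 0, 0, 0, 0, 0, 0, 0, 0, 0, 0]

```text
time: 9.03
eef_pos: [0.4815, 0.2716, 0.2436]
tool_rot: [-0.0, -0.044, 0.999, -0.0]
contact_force: [-0.6, 0.4, -4.0]
finger_gap: 0.03
grip_force: 40.0
```

Call:
move_arm:
  rows: [0.1, -0.6, 0, 0, 0, -0.3, 0, 0.3, -1, 0, 0, 0, -0.3, 0, 0.3, -1, 0, 0, 0, -0.3, 0, 0.3, -1, 0, 0, 0, -0.3, 0, 0.3, -1, 0, 0, 0, -0.3, 0]

```text
time: 9.45
eef_pos: [0.5198, 0.1325, 0.2418]
tool_rot: [-0.002, 0.022, 1.0, -0.0]
contact_force: [0.2, -0.4, -2.9]
finger_gap: 0.0306
grip_force: 40.0
```

Call:
move_arm:
  rows: [0.3, -1, 0, 0, 0, -0.3, 0, 0.3, -1, 0, 0, 0, -0.3, 0, 0.3, -1, 0, 0, 0, -0.3, 0, 0.3, -1, 0, 0, 0, -0.3, 0, 0.3, -1, 0, 0, 0, -0.3, 0]

```text
time: 9.87
eef_pos: [0.5649, -0.0176, 0.2417]
tool_rot: [-0.002, 0.088, 0.996, 0.0]
contact_force: [0.2, -0.1, -3.4]
finger_gap: 0.0306
grip_force: 40.0
```

Call:
move_arm:
  rows: [0.2, -0.9, 0, 0, 0, 0, 0, 0, 0, 0, 0, 0, 0, 0, 0, 0, 0, 0, 0, 0, 0, 0, 0, 0, 0, 0, 0, 0, 0, 0, 0, 0, 0, 0, 0]

```text
time: 10.28
eef_pos: [0.571, -0.0421, 0.2429]
tool_rot: [-0.001, 0.086, 0.996, 0.0]
contact_force: [-0.2, -0.3, -3.6]
finger_gap: 0.0302
grip_force: 40.0
```

```bash
python3 - <<'E'
from h import *
s=r.state();print(s['eef_pos'],s['tool_rot'],s['contact_force'])
d=grab('wrist','w7');grab('scene','s7')
for P in ([.494,-.0435,.085],[.494,-.0435,.0]):print(proj(d,P))
a=cv2.imread('pics/w7.png');u,v=proj(d,[.494,-.0435,.085]);print(u,v)
print('holder base',proj(d,[*s['eef_pos'][:2],s['eef_pos'][2]-.043]))
x0=int(np.clip(u-100,0,560-200));y0=int(np.clip(v-70,0,420-150));print(x0,y0)
cv2.imwrite('pics/c7.png',cv2.resize(a[y0:y0+150,x0:x0+200],None,fx=4,fy=4,interpolation=cv2.INTER_CUBIC))
E
```

```text
[ 0.5710211  -0.0420979   0.24293311] [-1.06502858e-03  8.64518341e-02  9.96255378e-01  4.09019287e-04] [-0.18995606 -0.32890794 -3.62855606]
[267.00442791 105.68169053]
[271.0632886  104.68080531]
267.0044279136205 105.68169052898409
holder base [285.09442208 248.77412788]
167 35
```

View pics/c7.png

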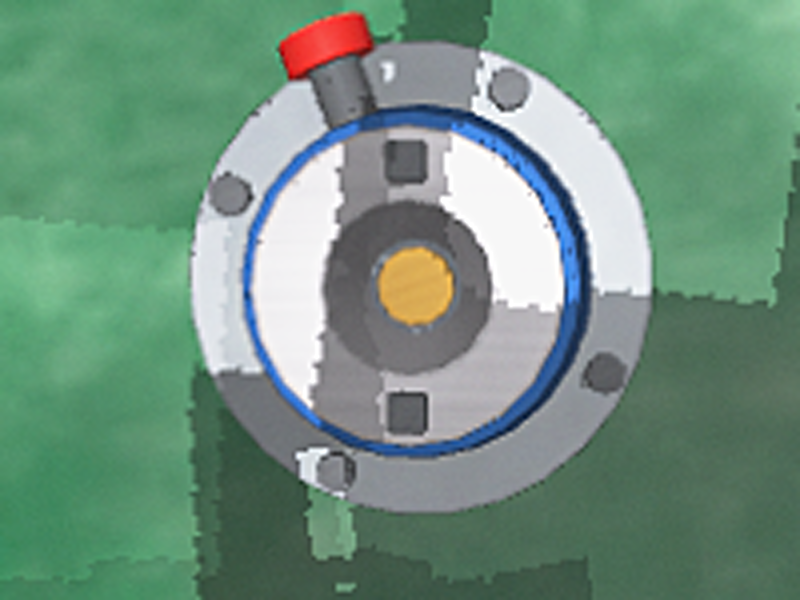

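Very clear: dogs at crop (406,161) and (407,412), face centre about (408,286), bore about (409,286).

```bash
python3 - <<'E'
from h import *
d=ld('w7');P=lambda x,y,z:pix(d,(167+(x-1.5)/4,35+(y-1.5)/4),z)
a=P(406,161,.091);b=P(407,412,.091);e=b-a
print(a,b,(a+b)/2,np.linalg.norm(e),'dog deg',np.degrees(np.arctan2(e[1],e[0])))
print('face',P(408,286,.085),np.linalg.norm(P(250,286,.085)-P(567,286,.085)))
print('tool yaw',-np.degrees(2*np.arctan2(.08645,.99626)))
# holder yaw in hand: bottom edge of body at z= eef-.023
s=r.state();f='w7';g=cv2.cvtColor(cv2.imread(f'pics/{f}.png'),cv2.COLOR_BGR2GRAY).astype(int)
o=[]
for x in range(262,313,5):
    col=np.diff(g[232:262,x]);k=np.argmax(col);o.append((x,int(233+k),int(col[k])))
print(o)
z=s['eef_pos'][2]-.0229
pts=[pix(d,q[:2],z)[:2] for q in o]
p=np.polyfit([q[1] for q in pts],[q[0] for q in pts],1);print('holder yaw',np.degrees(np.arctan(-p[0])))
# nut sanity in w4-bias: known TCP nut
E
```

```text
[ 0.47116748 -0.03804182  0.091     ] [ 0.51882032 -0.04674328  0.091     ] [ 0.4949939  -0.04239255  0.091     ] 0.04844077433301937 dog deg -10.348255857948736
face [ 0.49457146 -0.04227853  0.085     ] 0.0639262217302008
tool yaw -9.918783692125041
[(262, 244, 34), (267, 245, 36), (272, 245, 28), (277, 245, 33), (282, 245, 22), (287, 246, 25), (292, 246, 29), (297, 246, 33), (302, 246, 35), (307, 246, 31), (312, 246, 45)]
holder yaw -12.189610458824447
```

```bash
python3 - <<'E'
from h import *
from scipy.optimize import least_squares
# c5 (w4) flange top-edge arc points, crop coords
d=ld('w4')
pts=np.array([pix(d,(200+(x-.75)/2.5,180+(y-.75)/2.5),.074)[:2] for x,y in[(80,150),(95,125),(120,103),(150,85),(185,75),(220,71),(255,75),(290,90),(320,110),(340,140)]])
f=least_squares(lambda p:np.hypot(*(pts-p[:2]).T)-p[2],[.48,.272,.03]);print('flange fit',f.x,'TCP .4817 .2719')
f=least_squares(lambda p:np.hypot(*(pts-p[:2]).T)-.03,[.48,.272]);print('flange r30',f.x)
for n,(u,v) in {'w4':(283,247),'w7':(285,245.7)}.items():
    d=ld(n);z=.08 if n=='w4' else .2429-.0229
    print(n,pix(d,(u,v),z))
E
```

```text
flange fit [0.48357872 0.27203367 0.03021263] TCP .4817 .2719
flange r30 [0.48332432 0.27199701]
w4 [0.47161835 0.26986423 0.08      ]
w7 [ 0.56106481 -0.04036999  0.22      ]
```

Call:
move_arm:
  rows: [-0.6, 0, 0, 0, 0, 0.1, 0, -0.8, 0, 0, 0, 0, 0.1, 0, -0.8, 0, 0, 0, 0, 0.1, 0, -0.4, 0, 0, 0, 0, 0, 0, 0, 0, 0, 0, 0, 0, 0]

```text
time: 10.8
eef_pos: [0.4912, -0.0418, 0.2442]
tool_rot: [-0.001, 0.073, 0.997, 0.0]
contact_force: [0.9, -0.3, -4.1]
finger_gap: 0.0306
grip_force: 40.0
```

Call:
move_arm:
  rows: [0, 0, -0.3, 0, 0, 0, 0, 0, 0, -0.4, 0, 0, 0, 0, 0, 0, -0.4, 0, 0, 0, 0, 0, 0, -0.3, 0, 0, 0, 0, 0, 0, 0, 0, 0, 0, 0]

```text
time: 11.22
eef_pos: [0.4932, -0.0426, 0.1995]
tool_rot: [-0.002, 0.074, 0.997, 0.001]
contact_force: [-0.5, -0.2, -3.0]
finger_gap: 0.0304
grip_force: 40.0
```

Call:
move_arm:
  rows: [0, 0, -0.3, 0, 0, 0, 0, 0, 0, -0.3, 0, 0, 0, 0, 0, 0, -0.3, 0, 0, 0, 0, 0, 0, -0.2, 0, 0, 0, 0, 0, 0, 0, 0, 0, 0, 0]

```text
time: 11.63
eef_pos: [0.4928, -0.0429, 0.1673]
tool_rot: [-0.001, 0.074, 0.997, 0.0]
contact_force: [-0.6, 0.4, -4.0]
finger_gap: 0.0303
grip_force: 40.0
```

Call:
move_arm:
  rows: [0, 0, -0.2, 0, 0, 0, 0, 0, 0, -0.2, 0, 0, 0, 0, 0, 0, -0.1, 0, 0, 0, 0, 0, 0, 0, 0, 0, 0, 0, 0, 0, 0, 0, 0, 0, 0]

```text
time: 12.05
eef_pos: [0.4937, -0.0432, 0.1538]
tool_rot: [-0.0, 0.074, 0.997, 0.0]
contact_force: [-0.1, -0.9, -2.7]
finger_gap: 0.0303
grip_force: 40.0
```

Call:
move_arm:
  rows: [0, 0.04, -0.1, 0, 0, 0, 0, 0, 0, -0.1, 0, 0, 0, 0, 0, 0, -0.1, 0, 0, 0, 0, 0, 0, -0.1, 0, 0, 0, 0, 0, 0, 0, 0, 0, 0, 0]

```text
time: 12.47
eef_pos: [0.4933, -0.0419, 0.1412]
tool_rot: [-0.001, 0.074, 0.997, 0.0]
contact_force: [0.0, -0.1, -3.2]
finger_gap: 0.0303
grip_force: 40.0
```

Call:
move_arm:
  rows: [0, 0, -0.07, 0, 0, 0, 0, 0, 0, -0.03, 0, 0, 0, 0, 0, 0, 0, 0, 0, 0, 0, 0, 0, 0, 0, 0, 0, 0, 0, 0, 0, 0, 0, 0, 0]

```text
time: 12.88
eef_pos: [0.4938, -0.042, 0.139]
tool_rot: [0.0, 0.074, 0.997, -0.0]
contact_force: [-0.7, -0.0, -3.1]
finger_gap: 0.03
grip_force: 40.0
```

Call:
move_arm:
  rows: [0, 0, -0.04, 0, 0, 0, 0, 0, 0, -0.04, 0, 0, 0, 0, 0, 0, -0.04, 0, 0, 0, 0, 0, 0, 0, 0, 0, 0, 0, 0, 0, 0, 0, 0, 0, 0]

```text
time: 13.3
eef_pos: [0.4937, -0.042, 0.1352]
tool_rot: [-0.0, 0.074, 0.997, 0.0]
contact_force: [-0.3, -0.1, -4.3]
finger_gap: 0.0302
grip_force: 40.0
```

Call:
move_arm:
  rows: [0, 0, -0.04, 0, 0, 0, 0, 0, 0, -0.02, 0, 0, 0, 0, 0, 0, 0, 0, 0, 0, 0, 0, 0, 0, 0, 0, 0, 0, 0, 0, 0, 0, 0, 0, 0]

```text
time: 13.72
eef_pos: [0.4938, -0.042, 0.1336]
tool_rot: [0.0, 0.074, 0.997, 0.0]
contact_force: [-1.0, -0.2, -3.9]
finger_gap: 0.0302
grip_force: 40.0
```

Call:
move_arm:
  rows: [0, 0, -0.03, 0, 0, 0, 0, 0, 0, -0.03, 0, 0, 0, 0, 0, 0, 0, 0, 0, 0, 0, 0, 0, 0, 0, 0, 0, 0, 0, 0, 0, 0, 0, 0, 0]

```text
time: 14.13
eef_pos: [0.4937, -0.042, 0.1317]
tool_rot: [-0.0, 0.074, 0.997, 0.0]
contact_force: [-0.7, 0.3, -2.6]
finger_gap: 0.0302
grip_force: 40.0
```

```bash
python3 -c "
from h import *
s=r.state();print(s['eef_pos'],s['contact_force'],s['ft_torque'])"
```

```text
[ 0.49373709 -0.04199551  0.13172115] [-0.718775    0.27060837 -2.57110896] [ 0.03940253 -0.00474468 -0.01596477]
```

Call:
move_arm:
  rows: [0, 0, -0.02, 0, 0, 0, 0, 0, 0, -0.02, 0, 0, 0, 0, 0, 0, 0, 0, 0, 0, 0, 0, 0, 0, 0, 0, 0, 0, 0, 0, 0, 0, 0, 0, 0]

```text
time: 14.55
eef_pos: [0.4943, -0.0421, 0.1312]
tool_rot: [0.001, 0.074, 0.997, -0.0]
contact_force: [-0.7, 0.8, 4.1]
finger_gap: 0.0303
grip_force: 40.0
```

Call:
move_arm:
  rows: [0, 0, -0.02, 0, 0, 0, 0, 0, 0, -0.01, 0, 0, 0, 0, 0, 0, 0, 0, 0, 0, 0, 0, 0, 0, 0, 0, 0, 0, 0, 0, 0, 0, 0, 0, 0]

```text
time: 14.97
eef_pos: [0.4938, -0.042, 0.1297]
tool_rot: [0.0, 0.074, 0.997, -0.0]
contact_force: [0.0, 0.2, 4.0]
finger_gap: 0.0301
grip_force: 40.0
```

The cup's 8 N is felt and the slots are engaged. Press on gently.

Call:
move_arm:
  rows: [0, 0, -0.02, 0, 0, 0, 0, 0, 0, -0.01, 0, 0, 0, 0, 0, 0, 0, 0, 0, 0, 0, 0, 0, 0, 0, 0, 0, 0, 0, 0, 0, 0, 0, 0, 0]

```text
time: 15.38
eef_pos: [0.4937, -0.042, 0.1287]
tool_rot: [-0.0, 0.074, 0.997, 0.0]
contact_force: [0.3, 0.6, 3.3]
finger_gap: 0.0307
grip_force: 40.0
```

Call:
move_arm:
  rows: [0, 0, -0.02, 0, 0, 0, 0, 0, 0, 0, 0, 0, 0, 0, 0, 0, 0, 0, 0, 0, 0, 0, 0, 0, 0, 0, 0, 0, 0, 0, 0, 0, 0, 0, 0]

```text
time: 15.8
eef_pos: [0.4937, -0.042, 0.1281]
tool_rot: [-0.0, 0.074, 0.997, 0.0]
contact_force: [0.3, 0.6, 3.0]
finger_gap: 0.0302
grip_force: 40.0
```

Call:
move_arm:
  rows: [0, 0, -0.01, 0, 0, 0, 0, 0, 0, 0, 0, 0, 0, 0, 0, 0, 0, 0, 0, 0, 0, 0, 0, 0, 0, 0, 0, 0, 0, 0, 0, 0, 0, 0, 0]

```text
time: 16.22
eef_pos: [0.4938, -0.042, 0.1279]
tool_rot: [0.0, 0.074, 0.997, -0.0]
contact_force: [0.2, -1.0, 3.3]
finger_gap: 0.0306
grip_force: 40.0
```

Call:
move_arm:
  rows: [0, 0, -0.01, 0, 0, 0, 0, 0, 0, 0, 0, 0, 0, 0, 0, 0, 0, 0, 0, 0, 0, 0, 0, 0, 0, 0, 0, 0, 0, 0, 0, 0, 0, 0, 0]

```text
time: 16.63
eef_pos: [0.494, -0.042, 0.1278]
tool_rot: [0.0, 0.074, 0.997, -0.0]
contact_force: [-0.1, 0.6, 4.7]
finger_gap: 0.0304
grip_force: 40.0
```

Call:
move_arm:
  rows: [0, 0, -0.01, 0, 0, 0, 0, 0, 0, 0, 0, 0, 0, 0, 0, 0, 0, 0, 0, 0, 0, 0, 0, 0, 0, 0, 0, 0, 0, 0, 0, 0, 0, 0, 0]

```text
time: 17.05
eef_pos: [0.494, -0.0421, 0.1278]
tool_rot: [0.0, 0.074, 0.997, -0.0]
contact_force: [-1.1, 0.3, 7.6]
finger_gap: 0.0303
grip_force: 40.0
```

Position stalls at .1278 (predicted home .1279) while the force rises: seated. One more light press, then release.

Call:
move_arm:
  rows: [0, 0, -0.01, 0, 0, 0, 0, 0, 0, 0, 0, 0, 0, 0, 0, 0, 0, 0, 0, 0, 0, 0, 0, 0, 0, 0, 0, 0, 0, 0, 0, 0, 0, 0, 0]

```text
time: 17.47
eef_pos: [0.494, -0.042, 0.1278]
tool_rot: [0.0, 0.074, 0.997, -0.0]
contact_force: [-1.4, 0.2, 9.8]
finger_gap: 0.0304
grip_force: 40.0
```

Call:
move_arm:
  rows: [0, 0, 0.02, 0, 0, 0, 0, 0, 0, 0, 0, 0, 0, 0.5, 0, 0, 0, 0, 0, 0, 1, 0, 0, 0, 0, 0, 0, 1, 0, 0, 0, 0, 0, 0, 1]

```text
time: 17.88
eef_pos: [0.4932, -0.0418, 0.127]
tool_rot: [-0.001, 0.074, 0.997, 0.0]
contact_force: [-0.6, 0.5, -0.3]
finger_gap: 0.0526
grip_force: 0.0
```

Call:
move_arm:
  rows: [0, 0, 0, 0, 0, 0, 1, 0, 0, 0, 0, 0, 0, 1, 0, 0, 0, 0, 0, 0, 1, 0, 0, 0.2, 0, 0, 0, 1, 0, 0, 0.4, 0, 0, 0, 1]

```text
time: 18.3
eef_pos: [0.4927, -0.0417, 0.1448]
tool_rot: [-0.001, 0.074, 0.997, 0.0]
contact_force: [0.7, 0.2, 1.3]
finger_gap: 0.0857
grip_force: 0.0
```

Call:
move_arm:
  rows: [0, 0, 0.6, 0, 0, 0, 1, 0, 0, 0.8, 0, 0, 0, 1, 0, 0, 0.8, 0, 0, 0, 1, 0, 0, 0.8, 0, 0, 0, 1, 0, 0, 0.2, 0, 0, 0, 1]

```text
time: 18.72
eef_pos: [0.4955, -0.0425, 0.2459]
tool_rot: [0.003, 0.074, 0.997, -0.001]
contact_force: [0.9, 0.6, 0.7]
finger_gap: 0.0933
grip_force: 0.0
```

Call:
move_arm:
  rows: [1, 0, 0, 0, 0, 0, 1, 1, 0, 0, 0, 0, 0, 1, 0.3, 0, 0, 0, 0, 0, 1, 0, 0, 0, 0, 0, 0, 1, 0, 0, 0, 0, 0, 0, 1]

```text
time: 19.13
eef_pos: [0.5619, -0.0418, 0.2404]
tool_rot: [-0.001, 0.074, 0.997, 0.0]
contact_force: [-0.0, 0.4, -0.0]
finger_gap: 0.0933
grip_force: 0.0
```

```bash
python3 - <<'E'
from h import *
from scipy.optimize import least_squares
s=r.state();print(s['eef_pos'],s['contact_force'],s['time'])
d=grab('wrist','w8');grab('scene','s8');grab('side','d8')
f=cv2.imread('pics/w8.png')
# white/black nut position
for P in ([.4948,-.0423,.155],[.4948,-.0423,.099],[.4948,-.0423,.161]):print(P,proj(d,P))
u,v=proj(d,[.4948,-.0423,.155]);u=int(u);v=int(v)
g=cv2.cvtColor(f,cv2.COLOR_BGR2GRAY)[v-30:v+30,u-30:u+30]
m=(g<45).astype(np.uint8);n,l,st,c=cv2.connectedComponentsWithStats(m)
for i in range(1,n):
    if st[i,4]>100: print('dark blob',st[i],c[i]+[u-30,v-30],pix(d,c[i]+[u-30,v-30],.155))
E
```

```text
[ 0.56185145 -0.04177485  0.24037691] [-0.01839275  0.38335348 -0.03126466] 19.1333
[0.4948, -0.0423, 0.155] [268.43611411 122.67547971]
[0.4948, -0.0423, 0.099] [271.78234139 118.54689705]
[0.4948, -0.0423, 0.161] [267.97996485 123.23860371]
dark blob [   8    7   49   50 1557] [267.21323057 124.50610148] [ 0.49578996 -0.04322713  0.155     ]
```

```bash
python3 -c "
from plant import r
print(r.finish_job())"
```

```text
the job is handed in; nothing more can be done
None
```

I lowered the slotted holder into the blue stand's spindle over its dogs, pressed it home and released it, and handed the job in at about 19 s; the hand-in gave no verdict, so the result rests on my readings: it stopped 0.1 mm from the predicted home height, the wrist read no more than about 14 N while pressing, and the nut then sat about 1 mm from the spindle axis.

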